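Chock the tins in the can rack and lift out its stop bar

TASK

The steel stop bar at the low end of the sloping can rack has to be washed, and without it the tins would roll out. Push the orange chock nose first, under the bar, against the low side of the lowest tin until both tins are packed firmly against the rubber end stop uphill (press to about 10 N; the thin tins dent above 20 N, and they must stay down on the deck) and let go of it, then lift the bar up out of its slots and put it in the blue tub. The tins must stay up in the rack on the chock; leave the jars, the salt shaker and the matchbox where they are.

Things in the scene. Friction and masses are not known exactly. Their poses are not given: they have to be found in the camera images.
- rack: Fixed can rack, pale wood, 122 mm wide (x); its lane runs along its y axis and rises 9 degrees (0.157 rad) toward +y. Origin under its middle at worktop height, z up. Deck top is 0.036 m + 0.158*y over the worktop, y -0.148 (open low end) to 0.151; lips 10 mm high at |x| 45 to 50 mm. High end: rubber end stop; the tins have 3 to 20 mm of play to it, hidden: feel for it
- lane (a point): Point on the rack's deck, midway across it, at rack y = 0, 36 mm over the worktop. Its axes are tilted with the deck: y up the slope, z square out of the deck, x across. A tin lying on the deck has its centre 33 mm above the deck along this z; a chock driven in too far jacks it up
- bar_seat (a point): Point of the rack between its two slotted posts, at the middle of the bar's underside when seated (rack y = -0.030, 64 mm over the worktop, about 32 mm over the deck; the chock passes below). Axes as the rack. Posts: |x| 47 to 61 mm, y +-16 mm from here, up to 32 mm above here. The slots are vertical, open at the top, 11 mm wide: the bar has to rise 32 mm to be clear
- tin_low: Lower of two food tins lying across the lane: red label, white band, 66 mm diameter, 84 mm long, about 0.35 kg (it varies). Origin at its centre; x along its axis, the other axes turn as it rolls. It starts leaning on the bar, centre near y = 0.006, z = 0.071 in the rack's frame. Tins roll uphill with a push of about 1 to 3 N; once packed against the end stop the force rises steeply
- tin_high: Upper tin, green label, yellow band, same size; it lies just uphill of the lower tin, touching it. Origin at its centre
- stop_bar: Loose steel bar, 112 mm long (x), 8 mm thick (y), 24 mm high (z), 0.16 kg, in the slots across the lane with some 1.5 mm of play. On its middle stands a black grip tab 26 mm wide (x), 10 mm thick (y), from 24 to 60 mm over the bar's underside. Origin in the middle of its underside, z up
- chock: Loose orange wedge chock, rubber sole (friction 1.2), 108 mm long (y), 40 mm wide (x), 0.2 kg. Origin mid-sole, z up. Nose at +y: 4.5 mm high, its face rises at 62 degrees to a flat 24.5 mm high (y 0.043 to -0.012); then the grip block, 36 mm high, y -0.016 to -0.054. Starts on the worktop beyond the rack's low end, nose roughly to the rack; on the slope it lies tilted 9 degrees, sole on the deck
- chock_nose (a point): Middle of the chock's nose edge at sole level, axes as the chock. When the chock bears on a tin, this point is about 22 mm short (downhill, along the slope) of the point on the deck below the tin's axis
- wash_tub: Fixed open blue tub, outside 165 mm (x) by 125 mm (y), 45 mm high, walls and floor 4 mm. Origin under its middle, z up. Carry things to it low: wall cabinets hang 0.58 m over the back of the worktop, beyond about x = 0.63
- mint_jar: Bystander, not to be disturbed: spice jar with a green filling and black cap, 43 mm across, 96 mm tall. Origin in the middle of its underside
- pepper_jar: Bystander, not to be disturbed: spice jar with a red filling and red cap, 43 mm across, 96 mm tall. Origin in the middle of its underside
- salt: Bystander, not to be disturbed: white glass salt shaker, 42 mm across, 80 mm tall. Origin in the middle of its underside
- match_box: Bystander, not to be disturbed: yellow matchbox lying flat, 36 x 54 x 15 mm. Origin in the middle of its underside

How it is judged (in metres and radians):
On the way, in this order (a step that is already met when the one before it is completed fails the run):
1. the chock bears firmly (over 5 N) on the low side of the lowest tin and has packed the tins uphill against the end stop, with the bar still in place (contact force between chock and tin_low above 5 N and y of tin_low in the frame of rack above 0.0088 m and z of stop_bar in the frame of rack below 0.07 m), for 0.2 s.
2. the chock is let go and holds the tins by itself while the bar is still in its slots (contact force between the fingers and chock below 0.1 N and contact force between chock and tin_low above 0.2 N and contact force between the fingers and stop_bar below 0.1 N and z of stop_bar in the frame of rack below 0.07 m and y of tin_low in the frame of rack above 0.008 m), for 0.2 s.
3. the bar is lifted clear of its slots and the tins stay where they are (z of stop_bar in the frame of rack above 0.096 m and y of tin_low in the frame of rack above 0.008 m), for 0.1 s.
At the end, for the whole second after the job is handed in: The bar is in the tub (origin within 70 x 55 mm of its middle, under 30 mm up) and at rest; both tins lie still in the rack, the lower one resting on the chock (over 0.2 N), its centre at y > 0.008 m in the rack's frame; the chock lies along the lane within 0.35 rad, still (x of stop_bar in the frame of wash_tub between -0.07 and 0.07 m and y of stop_bar in the frame of wash_tub between -0.055 and 0.055 m and z of stop_bar in the frame of wash_tub below 0.03 m and y of tin_low in the frame of rack above 0.008 m and z of tin_low in the frame of rack below 0.085 m and z of tin_high in the frame of rack between 0.07 and 0.1 m and contact force between chock and tin_low above 0.2 N and y of chock in the frame of rack between -0.1 and -0.025 m and z of chock in the frame of rack below 0.05 m and angle between the y axis of chock and the y axis of rack, either way round below 0.35 rad and linear speed of each of tin_low, tin_high, chock below 0.01 m/s and linear speed of stop_bar below 0.02 m/s); the robot touches nothing.
It fails at once if the chock presses the low tin with more than 20 N (the thin tin dents) (contact force between chock and tin_low above 20 N).
It fails at once if the gripper itself presses a tin with more than 20 N (contact force between the fingers and tin_low above 20 N or contact force between the fingers and tin_high above 20 N).
It fails at once if the row gets loose: the low tin rolls more than about 8 mm past the place where the stop bar held it (y of tin_low in the frame of rack below -0.003 m).
It fails at once if the chock jacks a tin more than 3 mm up off the deck (z of any of tin_low, tin_high in the frame of lane above 0.036 m).
It fails at once if a jar, the salt shaker or the matchbox beside the work is shifted by more than 20 mm or tipped (distance of any of mint_jar, pepper_jar, salt, match_box from where it was at the start of the episode above 0.02 m or angle between any of mint_jar, pepper_jar, salt, match_box's own z axis and vertical above 0.3 rad).
It also fails if it takes over 72 s, if anything falls off the work surface, if the arm or the gripper's body presses on something with over 40 N, if the wrist force passes 120 N, or if a joint passes its speed limit or range.

ROBOT

A 7-joint arm with a two-finger parallel gripper is mounted at the origin on a cart in front of the work surface, level with it; the furniture and walls round the work are solid. World frame = base frame: x ahead of the robot, y to its left, z up, the work surface at z = 0. Lengths are in mm, angles in rad, forces in N, time in s.
With the tool pointing down it reaches from about 350 to 775 mm from the base axis. Payload 3.1 kg.
Tool frame: the origin (TCP) lies midway between the tips of the shut fingers; the grasp point (between the pads) lies 19 mm behind it; z points along the fingers, y is the line along which they close (so a half turn about z gives the same grasp; the last joint's range is limited). The gripper opens to 85 mm and grips with 20 to 120 N. Pads are 22 mm wide; open, the fingers measure 114 mm over their backs; the gripper's body (76 mm by 85 mm) begins 54 mm behind the grasp point. The pads swing forward as they close: fully open they stand 13 mm farther back than shut.
Start: joints at [-1.245, 0.311, 0.014, 1.512, -0.004, 1.319, -0.027], TCP at [197.734, 513.243, 231.304] pointing down, gripper open.
Joint ranges: [-2.7, 2.7], [-0.3, 1.91], [-1.27, 1.3], [0.12, 2.57], [-1.44, 4.58], [0.2, 2.03], [-3.05, 3.05]. Speed limits (rad/s): [2.79, 2.79, 3.14, 3.14, 3.14, 3.14, 3.14].

INTERFACE

Orientations are given as a rotation vector (axis times angle).
In Python, from cell import manip, imaging, order gives the robot as it stands.
- The arm moves only by the tool apply_moves, never from a script. Its argument "steps" is a list of rows, each an object with "jaw": the finger opening in m, from 0 to 0.0854; "travel": the shift along the tool's x, y, z in m, a list of three; "roll": the turn about the tool's z in rad. A call has 1 to 8 rows; each row is the pose to reach, as a shift and turn from the pose commanded when the call began, along the tool's axes at that moment; what a row does not reach only later rows make up. A row lasts 1/10 s, in which the tool goes at most 50 mm and 8.59 degrees, less where a joint would pass 70% of its speed; a pose out of reach is approached as far as the arm can. A call with a gripper value outside its range is refused whole. The fingers move at their own pace and stop on an object; "newtons" is the grip in N (left out, the last holds). Time passes only in rows, so rows that repeat a pose let the fingers close. It gives the time, the measured TCP pose, the force, the opening and the grip force at its end, in the units of the state.
- manip.observe(): the state, without advancing time (a new reading comes with each control period).
- imaging.capture(name): name is "scene" or "side" or "wrist"; returns a dict with "color" (400x640x3 uint8, blue, green, red), "vfov" (degrees; the focal length in pixels is half the picture's height over the tangent of half this angle, whatever the lens; pixels are square), "cx", "cy" (the principal point, pixels), "pose" (4x4, takes a point from camera to world coordinates). Camera axes: x right, y up, looking along -z (the intrinsics and any distortion apply to the point x, -y, -z); pixel columns grow to the right and rows downward; lengths in mm; the calibration is good to about 2 mm. The wrist camera is an equidistant fisheye: a pixel r from the principal point sees the ray r / f radians off the axis. A picture is of the moment at which its call begins. There is no depth.
- order.hand_in(): hands the job in; it is judged then, once.
The state is a dict: "t": time; "joint_positions": joint angles; "qvel": joint speeds; "effort": joint torques, N m; "ee_pos": TCP position; "eef_rot": TCP orientation; "contact_force": force on the tool from outside, world axes, zero at the start; "moment": the same for the moment, N m; "width": finger opening in mm; "grip_force": force on a finger pad.
Only numpy, scipy, OpenCV 4.12 (cv2) and the standard library are available. Lean on these libraries where they do the work, as an engineer would, in place of code of your own. Each camera call takes 0.05 s, during which the arm holds its last target. There are 200 camera calls.

## Working session

There is one attempt and no reset: what is moved stays moved. The work goes in short steps, Python scripts to look and compute and a tool call to move; the robot and the scene stay as the last step left them, time stands still between calls to the robot, and variables do not carry over. Pictures are saved under pics/ and viewed, at most 13 in all, crops included, and the job is handed in when it is done.

Besides the shell and the picture viewer there is one more tool, called after "Call:" as a command line: name --argument value ..., lists and objects as JSON in quotes. apply_moves: Moves the arm, as the interface text tells. Its arguments: {"type":"object","properties":{"steps":{"type":"array","items":{"type":"object","properties":{"jaw":{"type":"number"},"travel":{"type":"array","items":{"type":"number"}},"roll":{"type":"number"}}}},"newtons":{"type":"number"}},"required":["steps"]}

```bash
mkdir -p pics; ls; cat > h.py <<'E'
import numpy as np, cv2, json, pickle
from cell import manip, imaging, order
from scipy.spatial.transform import Rotation as R
def cap(n,fn):
    c=imaging.capture(n); pickle.dump(c,open(fn+'.pkl','wb')); cv2.imwrite('pics/'+fn+'.png',c['color']); return c
def load(fn): return pickle.load(open(fn+'.pkl','rb'))
def ray(c,u,v,fish=False):
    f=200/np.tan(np.radians(c['vfov'])/2); x=(u-c['cx'])/f; y=(v-c['cy'])/f
    if fish:
        r=np.hypot(x,y); s=np.sin(r)/max(r,1e-9); d=np.array([x*s,-y*s,-np.cos(r)])
    else: d=np.array([x,-y,-1.])
    P=np.array(c['pose']); return P[:3,3],P[:3,:3]@d
def onz(c,u,v,z,fish=False):
    o,d=ray(c,u,v,fish); return o+d*(z-o[2])/d[2]
def proj(c,p,fish=False):
    f=200/np.tan(np.radians(c['vfov'])/2); P=np.array(c['pose']); q=P[:3,:3].T@(np.array(p,float)-P[:3,3])
    x,y,z=q[0],-q[1],-q[2]
    if fish:
        r=np.hypot(x,y); t=np.arctan2(r,z); return c['cx']+f*t*x/r, c['cy']+f*t*y/r
    return c['cx']+f*x/z, c['cy']+f*y/z
def tri(c1,p1,c2,p2):
    o1,d1=ray(c1,*p1); o2,d2=ray(c2,*p2); s=np.linalg.lstsq(np.c_[d1,-d2],o2-o1,rcond=None)[0]
    a=o1+d1*s[0]; b=o2+d2*s[1]; return (a+b)/2, np.linalg.norm(a-b)
def st():
    s=manip.observe(); print(s['t'],np.round(s['ee_pos'],1),np.round(s['eef_rot'],3),'F',np.round(s['contact_force'],1),'w',s['width'],s['grip_force']); return s
E
python3 - <<'E'
from h import *
s=st(); print(R.from_rotvec(s['eef_rot']).as_matrix().round(3))
for n in ('scene','side'):
    c=cap(n,n+'0'); print(n,c['vfov'],c['cx'],c['cy'],np.round(c['pose'],3).tolist())
a=load('scene0')['color'];b=load('side0')['color']
cv2.imwrite('pics/both.png',cv2.resize(np.vstack([a,b]),(640,800))[:, :])
E
```

```text
pics
0.0 [197.5 512.5 230.2] [-0.574 -3.088  0.004] F [-0.1 -0.5  0.4] w 85.43372380546383 0.0
[[-0.933  0.359 -0.001]
 [ 0.359  0.933 -0.002]
 [-0.    -0.002 -1.   ]]
scene 53.52313310274438 310.7786880484823 203.97052189309196 [[0.484, 0.694, -0.533, 124.024], [-0.875, 0.375, -0.306, -287.511], [-0.013, 0.615, 0.789, 811.799], [0.0, 0.0, 0.0, 1.0]]
side 52.39460219732849 316.5889074029646 198.3412241036054 [[-0.928, 0.271, -0.255, 367.079], [-0.372, -0.694, 0.616, 576.264], [-0.009, 0.667, 0.745, 807.073], [0.0, 0.0, 0.0, 1.0]]
```

View pics/scene0.png

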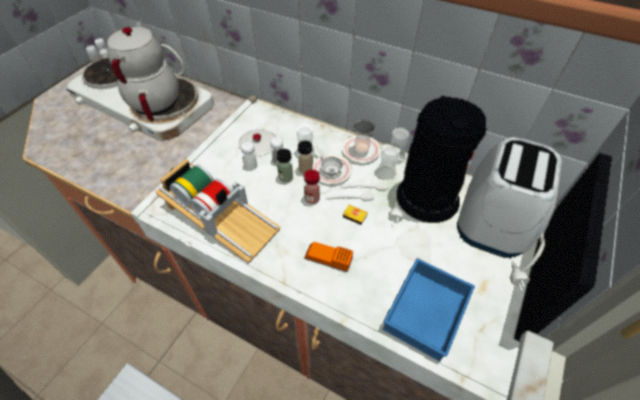

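View pics/side0.png

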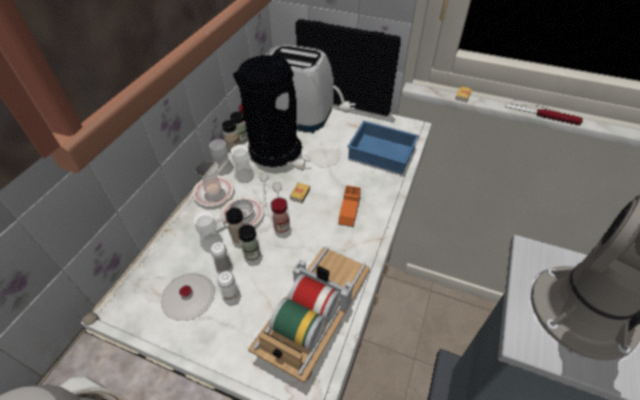

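The scene view shows the rack at (220,210) with its low end at lower right, the chock at (330,255) with its nose to the left, and the tub at (430,305). The side view shows the rack at (315,315), the chock at (349,205) and the tub at (383,147). I'll enlarge crops to pick features.

```bash
python3 - <<'E'
from h import *
a=load('scene0')['color'][155:275,150:370];b=load('side0')['color'][180:380,240:400]
A=cv2.resize(a,None,fx=3.6,fy=3.6,interpolation=cv2.INTER_CUBIC);cv2.imwrite('pics/za.png',A)
B=cv2.resize(b,None,fx=3,fy=3,interpolation=cv2.INTER_CUBIC);cv2.imwrite('pics/zb.png',B)
for n,bx in (('scene0',None),('side0',None)):
    c=load(n); hsv=cv2.cvtColor(c['color'],cv2.COLOR_BGR2HSV)
    print(n,'tcp',proj(c,[197.5,512.5,230]))
    for nm,lo,hi,zs in (('chock',(5,200,100),(14,255,255),(15,)),('tub',(98,120,60),(112,255,255),(0,45)),('match',(20,160,120),(32,255,255),(15,))):
        m=cv2.inRange(hsv,lo,hi); ct,_=cv2.findContours(m,0,2)
        for k in sorted(ct,key=cv2.contourArea)[-2:]:
            if cv2.contourArea(k)<40: continue
            M=cv2.moments(k); u,v=M['m10']/M['m00'],M['m01']/M['m00']
            print(nm,cv2.contourArea(k),round(u),round(v),[onz(c,u,v,z).round(0)[:2] for z in zs],cv2.boundingRect(k),cv2.boxPoints(cv2.minAreaRect(k)).round().tolist())
E
```

```text
scene0 tcp (np.float64(-39.838701322157306), np.float64(207.40993989450703))
chock 480.5 334 258 [array([ 550., -101.])] (306, 243, 46, 27) [[306.0, 257.0], [312.0, 238.0], [353.0, 251.0], [347.0, 270.0]]
tub 5173.0 428 309 [array([ 543., -332.]), array([ 519., -330.])] (384, 260, 90, 100) [[380.0, 330.0], [416.0, 257.0], [479.0, 289.0], [442.0, 361.0]]
match 134.5 187 186 [array([560., 341.])] (176, 177, 21, 20) [[176.0, 181.0], [181.0, 175.0], [199.0, 191.0], [194.0, 197.0]]
match 137.5 355 214 [array([686., -90.])] (344, 206, 22, 16) [[343.0, 215.0], [347.0, 205.0], [366.0, 212.0], [362.0, 222.0]]
side0 tcp (np.float64(494.51847174616927), np.float64(566.9975734276145))
match 103.5 303 327 [array([532., 258.])] (296, 311, 18, 32) [[294.0, 340.0], [308.0, 310.0], [314.0, 312.0], [300.0, 343.0]]
```

View pics/za.png

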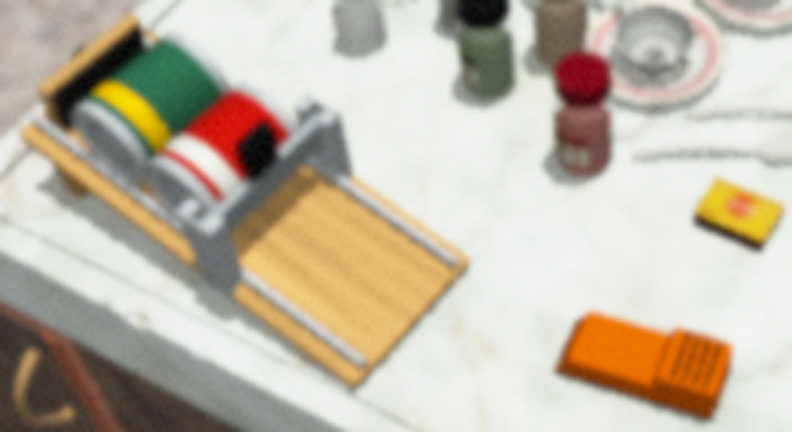

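View pics/zb.png

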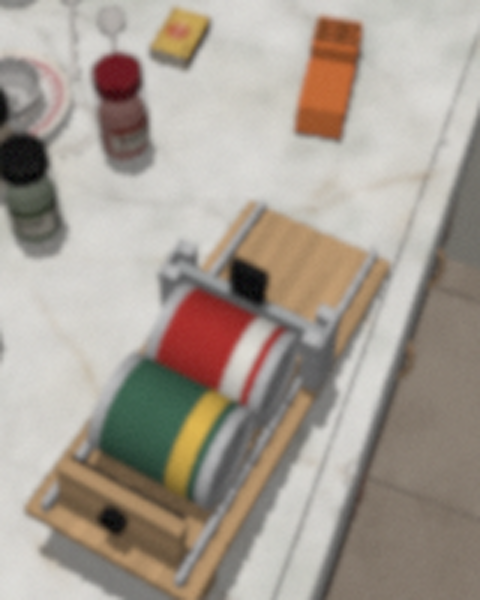

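```bash
python3 - <<'E'
from h import *
a=load('scene0');b=load('side0')
S=lambda u,v:(150+(u+.5)/3.6-.5,155+(v+.5)/3.6-.5); T=lambda u,v:(240+(u+.5)/3-.5,180+(v+.5)/3-.5)
for nm,p,q in [('lowfar',(467,262),(250,204)),('lownear',(354,380),(388,262)),('lipfar',(462,263),(263,206)),('lipnear',(362,360),(375,253)),
 ('hi far lip/board',(130,18),(62,462)),('chock nose bot far',(600,338),(297,132)),
 ('blk back far top',(731,345),(320,17)),('blk back near top',(722,398),(362,21)),('blk front far',(675,330),(315,45)),('blk front near',(660,382),(357,52)),
 ('tab top far?',(270,125),(233,262)),('tabtop near',(243,140),(268,274))]:
    P,e=tri(a,S(*p),b,T(*q)); print(nm,P.round(1),'gap',round(e,1))
for nm,p,q in [('lowfar',(467,262),(250,204)),('lownear',(354,380),(388,262))]:
    print(nm,onz(a,*S(*p),12.6).round(1),onz(b,*T(*q),12.6).round(1))
E
```

```text
lowfar [566.5  56.9   8.8] gap 1.0
lownear [450.1  70.5  13.3] gap 1.7
lipfar [557.8  57.2  14.6] gap 4.9
lipnear [461.2  71.   20.8] gap 2.5
hi far lip/board [580.1 332.5 100.4] gap 2.2
chock nose bot far [565.4 -44.4 -14.5] gap 6.0
blk back far top [ 576.3 -134.2   34.4] gap 1.8
blk back near top [ 540.9 -145.1   31.9] gap 1.4
blk front far [568.4 -98.9  36.9] gap 1.0
blk front near [ 532.7 -106.9   33.5] gap 0.2
tab top far? [534.  175.2 119.4] gap 2.1
tabtop near [509.9 178.3 126.1] gap 6.0
lowfar [563.9  55.3  12.6] [566.1  59.1  12.6]
lownear [451.3  70.7  12.6] [449.4  70.4  12.6]
```

Call:
apply_moves --steps '[{"travel": [-0.561,-0.463,0],"roll": 0.994},{"travel": [-0.561,-0.463,0],"roll": 0.994},{"travel": [-0.561,-0.463,0],"roll": 0.994},{"travel": [-0.561,-0.463,0],"roll": 0.994},{"travel": [-0.561,-0.463,0],"roll": 0.994},{"travel": [-0.561,-0.463,0],"roll": 0.994},{"travel": [-0.561,-0.463,0],"roll": 0.994},{"travel": [-0.561,-0.463,0],"roll": 0.994}]'

```text
invalid input
```

```bash
cat >> h.py <<'E'
def go(x,y,z,yang):
    "travel/roll for tcp to x,y,z mm with tool y (closing) axis at world angle yang (mod pi)"
    s=st(); M=R.from_rotvec(s['eef_rot']).as_matrix(); t=M.T@(np.array([x,y,z])-s['ee_pos'])
    a=np.arctan2(M[1,1],M[0,1]); d=-(yang-a); d=(d+np.pi/2)%np.pi-np.pi/2
    print('travel',(t/1000).round(4),'roll',round(d,3),'q7',round(s['joint_positions'][6],2))
E
python3 -c "
from h import *
go(555,-121,190,.21)"
```

```text
0.1 [197.5 512.6 230.3] [-5.740e-01 -3.088e+00  3.000e-03] F [-0.1  0.7 -0.7] w 85.27124565225377 0.0
travel [-0.5614 -0.4626  0.0414] roll 0.993 q7 -0.03
```

Call:
apply_moves --steps '[{"jaw": 0.085,"travel": [-0.0374,-0.0308,0.002],"roll": 0.06},{"jaw": 0.085,"travel": [-0.0748,-0.0617,0.004],"roll": 0.12},{"jaw": 0.085,"travel": [-0.1122,-0.0925,0.006],"roll": 0.18},{"jaw": 0.085,"travel": [-0.1496,-0.1234,0.008],"roll": 0.24},{"jaw": 0.085,"travel": [-0.187,-0.1542,0.01],"roll": 0.3},{"jaw": 0.085,"travel": [-0.2244,-0.185,0.012],"roll": 0.36},{"jaw": 0.085,"travel": [-0.2618,-0.216,0.014],"roll": 0.42},{"jaw": 0.085,"travel": [-0.2992,-0.2467,0.016],"roll": 0.48}]' --newtons 30

```text
t: 0.9
ee_pos: [388.5, 173.5, 215.0]
eef_rot: [-1.295, -2.862, -0.0]
contact_force: [1.8, -0.2, 0.1]
width: 84.8
grip_force: 0.0
```

```bash
python3 -c "
from h import *
go(555,-121,190,.21)"
```

```text
0.9 [388.5 173.5 215. ] [-1.295 -2.862 -0.   ] F [ 1.8 -0.2  0.1] w 84.81311815058955 0.0
travel [-0.3312 -0.0693  0.0249] roll 0.511 q7 0.29
```

Call:
apply_moves --steps '[{"jaw": 0.085,"travel": [-0.045,-0.009,0.003],"roll": 0.07},{"jaw": 0.085,"travel": [-0.09,-0.018,0.007],"roll": 0.14},{"jaw": 0.085,"travel": [-0.135,-0.028,0.01],"roll": 0.21},{"jaw": 0.085,"travel": [-0.18,-0.037,0.014],"roll": 0.28},{"jaw": 0.085,"travel": [-0.225,-0.047,0.017],"roll": 0.35},{"jaw": 0.085,"travel": [-0.27,-0.056,0.02],"roll": 0.42},{"jaw": 0.085,"travel": [-0.315,-0.066,0.024],"roll": 0.49},{"jaw": 0.085,"travel": [-0.331,-0.069,0.025],"roll": 0.511}]'

```text
t: 1.7
ee_pos: [555.6, -124.5, 189.4]
eef_rot: [1.983, 2.434, -0.007]
contact_force: [-0.5, -0.7, 0.2]
width: 85.2
grip_force: 0.0
```

```bash
python3 - <<'E'
from h import *
go(555,-121,190,.21)
c=cap('wrist','w0'); print(c['vfov'],c['cx'],c['cy'],np.round(c['pose'],3).tolist())
hsv=cv2.cvtColor(c['color'],cv2.COLOR_BGR2HSV); m=cv2.inRange(hsv,(4,170,80),(16,255,255))
k=max(cv2.findContours(m,0,2)[0],key=cv2.contourArea); q=cv2.approxPolyDP(k,4,True)[:,0]
for u,v in q: print(u,v,[onz(c,u,v,z,True).round(0)[:2] for z in (0,24.5,36)])
E
```

```text
1.7 [ 555.6 -124.5  189.4] [ 1.983  2.434 -0.007] F [-0.5 -0.7  0.2] w 85.17747240492209 0.0
travel [ 0.0035  0.0001 -0.0006] roll -0.006 q7 0.61
65.70646984690485 319.45473190655474 199.5096629301568 [[0.979, -0.197, -0.053, 542.811], [0.204, 0.943, 0.264, -59.222], [-0.002, -0.269, 0.963, 331.579], [0.0, 0.0, 0.0, 1.0]]
306 136 [array([533., -84.]), array([533., -82.]), array([534., -81.])]
303 167 [array([ 536., -118.]), array([ 537., -113.]), array([ 537., -111.])]
340 169 [array([ 576., -112.]), array([ 573., -108.]), array([ 572., -106.])]
339 146 [array([569., -87.]), array([567., -85.]), array([567., -84.])]
323 139 [array([551., -84.]), array([551., -82.]), array([550., -81.])]
308 142 [array([536., -90.]), array([537., -88.]), array([537., -87.])]
```

View pics/w0.png

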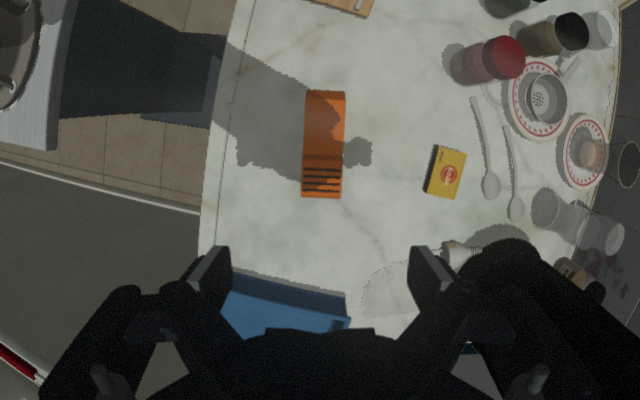

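The wrist view shows the chock with its nose edge at (306,91)-(345,93), its grip block at rows 158–197 and its back edge at (302,196)-(341,198). The matchbox is clear to the right.

```bash
python3 - <<'E'
from h import *
c=load('w0')
for nm,p,z in (('noseL',(306,91),3),('noseR',(345,93),3),('backL',(302,196),36),('backR',(341,198),36),('bfL',(303,156),36),('bfR',(341,158),36)): print(nm,onz(c,*p,z,True).round(1))
g=lambda *a:np.mean([onz(c,*p,z,True) for p,z in a],0)
n=g(((306,91),3),((345,93),3)); b=g(((302,196),36),((341,198),36)); d=(n-b)[:2]; L=np.hypot(*d); d/=L
print(n.round(1),b.round(1),'len',L,'yaw',np.arctan2(-d[0],d[1])); print('origin',(n[:2]+b[:2])/2,'block mid',b[:2]+19*d, 'grasp y=-38', b[:2]+16*d)
E
```

```text
noseL [523.2 -37.    3. ]
noseR [563.5 -30.6   3. ]
backL [ 541.5 -140.2   36. ]
backR [ 579.7 -134.3   36. ]
bfL [ 534.8 -100.9   36. ]
bfR [571.  -95.3  36. ]
[543.4 -33.8   3. ] [ 560.6 -137.2   36. ] len 104.83725994683584 yaw 0.16523630874587247
origin [551.97561589 -85.49942784] block mid [ 557.47249347 -118.46287982] grasp y=-38 [ 557.96594975 -121.42201836]
```

```bash
python3 -c "
from h import *
go(557.5,-120.5,4,.16)"
```

```text
1.75 [ 556.1 -125.1  189.4] [ 1.983  2.433 -0.007] F [ 2.  -1.2  1. ] w 85.15054562975614 0.0
travel [0.0052 0.0026 0.1853] roll 0.043 q7 0.61
```

Call:
apply_moves --steps '[{"jaw": 0.075,"travel": [0.005,0.0025,0.04],"roll": 0.045},{"jaw": 0.075,"travel": [0.005,0.0025,0.08],"roll": 0.045},{"jaw": 0.075,"travel": [0.005,0.0025,0.12],"roll": 0.045},{"jaw": 0.075,"travel": [0.005,0.0025,0.15],"roll": 0.045},{"jaw": 0.075,"travel": [0.005,0.0025,0.17],"roll": 0.045},{"jaw": 0.075,"travel": [0.005,0.0025,0.18],"roll": 0.045},{"jaw": 0.075,"travel": [0.005,0.0025,0.184],"roll": 0.045},{"jaw": 0.075,"travel": [0.005,0.0025,0.184],"roll": 0.045}]'

```text
t: 2.55
ee_pos: [557.2, -112.4, 6.6]
eef_rot: [2.027, 2.4, 0.001]
contact_force: [0.2, -0.2, -0.2]
width: 74.9
grip_force: 0.0
```

```bash
python3 -c "
from h import *
go(557.5,-120.5,4,.16)"
```

```text
2.55 [ 557.2 -112.4    6.6] [2.027e+00 2.400e+00 1.000e-03] F [ 0.2 -0.2 -0.2] w 74.91682815608456 0.0
travel [-0.008  -0.001   0.0026] roll 0.008 q7 0.67
```

Call:
apply_moves --steps '[{"jaw": 0.075,"travel": [-0.008,-0.001,0.002],"roll": 0.008},{"jaw": 0.03,"travel": [-0.008,-0.001,0.002],"roll": 0.008},{"jaw": 0.03,"travel": [-0.008,-0.001,0.002],"roll": 0.008},{"jaw": 0.03,"travel": [-0.008,-0.001,0.002],"roll": 0.008},{"jaw": 0.03,"travel": [-0.008,-0.001,0.002],"roll": 0.008},{"jaw": 0.03,"travel": [-0.008,-0.001,0.002],"roll": 0.008},{"jaw": 0.03,"travel": [-0.008,-0.001,0.002],"roll": 0.008},{"jaw": 0.03,"travel": [-0.008,-0.001,0.002],"roll": 0.008}]' --newtons 30

```text
t: 3.35
ee_pos: [557.5, -121.5, 5.0]
eef_rot: [2.038, 2.39, 0.0]
contact_force: [-2.3, -0.6, 5.5]
width: 39.4
grip_force: 31.7
```

```bash
python3 -c "
from h import *
go(557.5,-120.5,84,.16)"
```

```text
3.35 [ 557.5 -121.5    5. ] [2.038 2.39  0.   ] F [-2.3 -0.6  5.5] w 39.38931464988111 31.711963266134262
travel [ 0.001   0.0002 -0.079 ] roll -0.001 q7 0.68
```

```bash
python3 -c "
from h import *
go(415,60,230,-.12)"
```

```text
3.35 [ 557.5 -121.5    5. ] [2.038 2.39  0.   ] F [-2.3 -0.6  5.5] w 39.38931464988111 31.711963266134262
travel [ 0.2016 -0.1119 -0.2252] roll 0.279 q7 0.68
```

Call:
apply_moves --steps '[{"jaw": 0.03,"travel": [0,0,-0.03],"roll": 0},{"jaw": 0.03,"travel": [0.005,-0.003,-0.07],"roll": 0.02},{"jaw": 0.03,"travel": [0.03,-0.017,-0.105],"roll": 0.06},{"jaw": 0.03,"travel": [0.06,-0.034,-0.135],"roll": 0.1},{"jaw": 0.03,"travel": [0.095,-0.053,-0.16],"roll": 0.15},{"jaw": 0.03,"travel": [0.13,-0.072,-0.185],"roll": 0.2},{"jaw": 0.03,"travel": [0.165,-0.092,-0.205],"roll": 0.25},{"jaw": 0.03,"travel": [0.2,-0.112,-0.225],"roll": 0.279}]'

```text
t: 4.15
ee_pos: [413.2, 60.2, 229.4]
eef_rot: [-2.351, -2.082, 0.001]
contact_force: [0.3, 1.5, -2.0]
width: 39.6
grip_force: 31.4
```

Call:
apply_moves --steps '[{"jaw": 0.03,"travel": [0,0,0],"roll": 0},{"jaw": 0.03,"travel": [0,0,0],"roll": 0},{"jaw": 0.03,"travel": [0,0,0],"roll": 0}]'

```text
t: 4.45
ee_pos: [414.8, 57.7, 228.6]
eef_rot: [2.352, 2.083, -0.002]
contact_force: [0.4, -0.4, -1.9]
width: 39.7
grip_force: 31.4
```

```bash
python3 -c "
from h import *
st(); c=cap('wrist','w1'); print(np.round(c['pose'],3).tolist())"
```

```text
4.45 [414.8  57.7 228.6] [ 2.352e+00  2.083e+00 -2.000e-03] F [ 0.4 -0.4 -1.9] w 39.71083574532013 31.36956050992012
[[0.993, 0.115, 0.033, 423.727], [-0.119, 0.957, 0.264, 123.323], [-0.001, -0.266, 0.964, 370.926], [0.0, 0.0, 0.0, 1.0]]
```

View pics/w1.png

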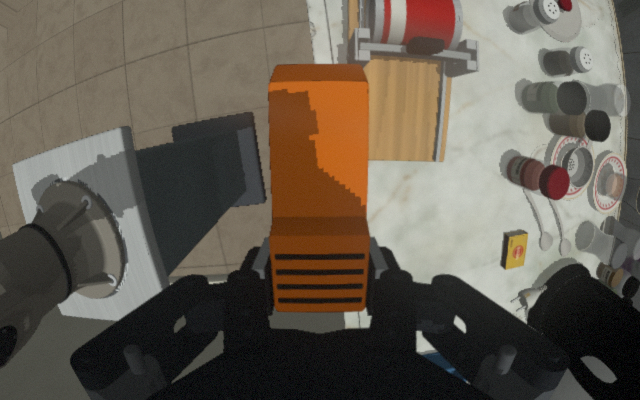

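The wrist view shows the held chock in the middle, the rack's low far corner at about (444,162), the posts near (357,60) and (477,65), and the tab near (428,46). I'll enlarge it.

```bash
python3 -c "
from h import *
c=load('w1')['color'][0:175,335:495]; cv2.imwrite('pics/w1z.png',cv2.resize(c,None,fx=3.4,fy=3.4,interpolation=cv2.INTER_CUBIC))"
```

```text
(no output)
```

View pics/w1z.png

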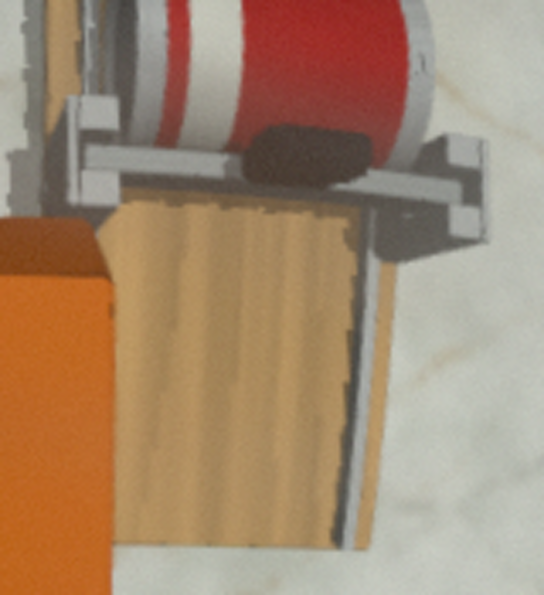

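```bash
python3 - <<'E'
from h import *
c=load('w1'); S=lambda u,v:(335+(u+.5)/3.4-.5,(v+.5)/3.4-.5)
p={k:onz(c,*S(*k),96,True)[:2] for k in [(68,207),(68,95),(489,240),(489,138),(120,203),(449,240)]}
for k,v in p.items(): print(k,v.round(1))
q=np.array(list(p.values()))[:4]; print('mid',q.mean(0).round(1)); dx=q[2]+q[3]-q[0]-q[1]; print('w',np.hypot(*dx)/2,'ang',np.arctan2(dx[1],dx[0]))
print('low far corner',onz(c,*S(368,549),12.6,True).round(1),'lip end',onz(c,*S(350,549),22,True).round(1),onz(c,*S(115,547),12.6,True).round(1))
print('bar tops z88',onz(c,*S(90,155),88,True).round(1),onz(c,*S(460,190),88,True).round(1),'tab top',onz(c,*S(305,138),124,True).round(1))
def solve():
    s=st(); print('chock nose z', onz(c,269,82,s['ee_pos'][2],True).round(1),onz(c,367,82,s['ee_pos'][2],True).round(1))
solve()
E
```

```text
(68, 207) [460.1 169.8]
(68, 95) [464.  200.6]
(489, 240) [580.3 157. ]
(489, 138) [584.8 187.3]
(120, 203) [473.8 169.8]
(449, 240) [567.1 156.9]
mid [522.3 178.7]
w 121.20695801211475 ang -0.10738052223212986
low far corner [568.2  55.8  12.6] lip end [557.4  58.2  22. ] [474.5  65.6  12.6]
bar tops z88 [468.9 185.2  88. ] [577.  172.8  88. ] tab top [516.5 179.5 124. ]
4.5 [414.9  57.4 228.5] [ 2.353  2.081 -0.003] F [ 0.  -1.  -2.2] w 39.70816613163117 31.369621753692627
chock nose z [402.7 142.2 228.5] [447.  136.8 228.5]
```

```bash
cat >> h.py <<'E'
def rk(x,y): return np.array([525.7,208.5])+x*np.array([.9937,-.1118])+y*np.array([.1118,.9937])
def gor(y,z,x=0): 
    s=manip.observe(); d=np.array(s['ee_pos'][:2])-[525.7,208.5]; print('now rack x,y',round(d@[.9937,-.1118],1),round(d@[.1118,.9937],1))
    go(*rk(x,y),z,-.112)
E
python3 -c "
from h import *
gor(-150,75)"
```

```text
now rack x,y -93.2 -162.6
4.5 [414.9  57.4 228.5] [ 2.353  2.081 -0.003] F [ 0.  -1.  -2.2] w 39.70816613163117 31.369621753692627
travel [0.0138 0.0932 0.1533] roll -0.01 q7 -0.27
```

Call:
apply_moves --steps '[{"jaw": 0.03,"travel": [0.005,0.04,0.0],"roll": -0.01},{"jaw": 0.03,"travel": [0.014,0.08,0.02],"roll": -0.01},{"jaw": 0.03,"travel": [0.014,0.093,0.06],"roll": -0.01},{"jaw": 0.03,"travel": [0.014,0.093,0.1],"roll": -0.01},{"jaw": 0.03,"travel": [0.014,0.093,0.13],"roll": -0.01},{"jaw": 0.03,"travel": [0.014,0.093,0.15],"roll": -0.01},{"jaw": 0.03,"travel": [0.014,0.093,0.153],"roll": -0.01},{"jaw": 0.03,"travel": [0.014,0.093,0.153],"roll": -0.01}]' --newtons 20

```text
t: 5.3
ee_pos: [508.9, 60.0, 75.5]
eef_rot: [2.342, 2.093, -0.004]
contact_force: [-0.2, 0.4, -0.8]
width: 39.5
grip_force: 31.3
```

```bash
python3 -c "
from h import *
gor(-127,38)"
```

```text
now rack x,y -0.1 -149.4
5.3 [508.9  60.   75.5] [ 2.342  2.093 -0.004] F [-0.2  0.4 -0.8] w 39.49665976271991 31.324875354766846
travel [0.0225 0.0002 0.0374] roll -0.0 q7 0.03
```

Call:
apply_moves --steps '[{"jaw": 0.03,"travel": [0.005,0,0.015],"roll": 0},{"jaw": 0.03,"travel": [0.012,0,0.025],"roll": 0},{"jaw": 0.03,"travel": [0.0225,0,0.032],"roll": 0},{"jaw": 0.03,"travel": [0.0225,0,0.037],"roll": 0},{"jaw": 0.03,"travel": [0.0225,0,0.04],"roll": 0},{"jaw": 0.03,"travel": [0.0225,0,0.043],"roll": 0},{"jaw": 0.03,"travel": [0.0225,0,0.046],"roll": 0}]' --newtons 20

```text
t: 6.0
ee_pos: [511.2, 83.1, 30.7]
eef_rot: [-2.34, -2.096, 0.001]
contact_force: [-2.0, -2.1, 2.4]
width: 39.2
grip_force: 31.8
```

Call:
apply_moves --steps '[{"jaw": 0.03,"travel": [0,0,0.002],"roll": 0},{"jaw": 0.03,"travel": [0,0,0.003],"roll": 0}]'

```text
t: 6.2
ee_pos: [511.2, 82.5, 27.4]
eef_rot: [2.341, 2.095, -0.002]
contact_force: [-2.1, -2.2, 1.4]
width: 39.6
grip_force: 31.9
```

Call:
apply_moves --steps '[{"jaw": 0.03,"travel": [0,0,0.002],"roll": 0},{"jaw": 0.03,"travel": [0,0,0.004],"roll": 0},{"jaw": 0.03,"travel": [0,0,0.005],"roll": 0}]'

```text
t: 6.5
ee_pos: [511.1, 82.1, 22.1]
eef_rot: [2.341, 2.094, -0.003]
contact_force: [-3.0, -4.9, 2.4]
width: 39.7
grip_force: 32.1
```

Call:
apply_moves --steps '[{"jaw": 0.03,"travel": [0,0,0.0015],"roll": 0},{"jaw": 0.03,"travel": [0,0,0.003],"roll": 0}]'

```text
t: 6.7
ee_pos: [511.1, 82.0, 20.7]
eef_rot: [-2.341, -2.095, 0.003]
contact_force: [-10.2, -4.4, 23.4]
width: 39.7
grip_force: 34.8
```

Call:
apply_moves --steps '[{"jaw": 0.03,"travel": [0,0,-0.002],"roll": 0},{"jaw": 0.05,"travel": [0,0,-0.002],"roll": 0},{"jaw": 0.05,"travel": [0,0,-0.002],"roll": 0},{"jaw": 0.05,"travel": [0,0,-0.002],"roll": 0},{"jaw": 0.05,"travel": [0,0,-0.002],"roll": 0}]'

```text
t: 7.2
ee_pos: [511.7, 84.3, 21.2]
eef_rot: [2.34, 2.096, 0.001]
contact_force: [0.2, -0.2, -0.8]
width: 50.0
grip_force: 0.0
```

```bash
python3 -c "
from h import *
gor(-127,25); cap('wrist','w2')
cap('scene','s2')['color']; cap('side','d2')
a=load('s2')['color'][140:275,150:350];b=load('d2')['color'][180:380,240:400]
A=cv2.resize(a,(480,324),interpolation=3);B=cv2.resize(b,(300,375),interpolation=3)
W=load('w2')['color'][:,140:500];W=cv2.resize(W,(360,400))
o=np.zeros((600,800,3),np.uint8);o[:324,:480]=A;o[:375,490:790]=B;o[330:600,:480]=cv2.resize(load('w2')['color'][:,:],(480,300))[:270];cv2.imwrite('pics/m2.png',o)"
```

```text
now rack x,y -0.0 -125.0
7.2 [511.7  84.3  21.2] [2.340e+00 2.096e+00 1.000e-03] F [ 0.2 -0.2 -0.8] w 49.987481499117614 0.0
travel [-0.002   0.     -0.0038] roll 0.002 q7 0.04
```

View pics/m2.png

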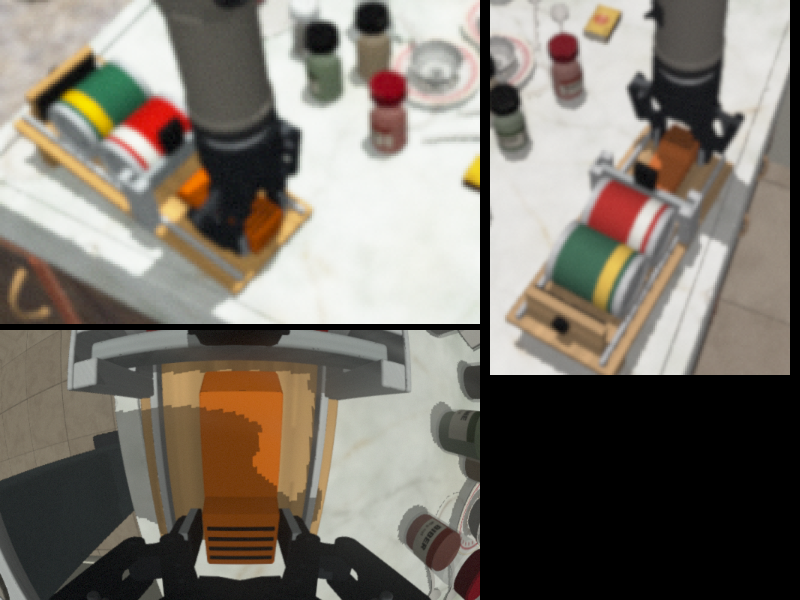

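The composite shows the chock lying flat and straight in the lane, mid-way across, with its nose just short of the bar. The tins and bar are untouched.

Call:
apply_moves --steps '[{"jaw": 0.05,"travel": [-0.001,0,-0.002],"roll": 0},{"jaw": 0.03,"travel": [-0.001,0,-0.002],"roll": 0},{"jaw": 0.03,"travel": [-0.001,0,-0.002],"roll": 0},{"jaw": 0.03,"travel": [-0.001,0,-0.002],"roll": 0},{"jaw": 0.03,"travel": [-0.001,0,-0.002],"roll": 0},{"jaw": 0.03,"travel": [-0.001,0,-0.002],"roll": 0}]' --newtons 20

```text
t: 7.95
ee_pos: [511.9, 82.6, 23.7]
eef_rot: [2.34, 2.095, 0.001]
contact_force: [0.2, -0.2, 3.5]
width: 40.1
grip_force: 21.9
```

Call:
apply_moves --steps '[{"jaw": 0.03,"travel": [0.003,0,-0.0005],"roll": 0},{"jaw": 0.03,"travel": [0.006,0,-0.001],"roll": 0},{"jaw": 0.03,"travel": [0.008,0,-0.0013],"roll": 0},{"jaw": 0.03,"travel": [0.01,0,-0.0016],"roll": 0}]'

```text
t: 8.35
ee_pos: [511.9, 89.5, 24.8]
eef_rot: [2.341, 2.092, -0.006]
contact_force: [-0.5, -7.8, 3.1]
width: 39.7
grip_force: 22.0
```

Call:
apply_moves --steps '[{"jaw": 0.03,"travel": [0.001,0,-0.0002],"roll": 0},{"jaw": 0.03,"travel": [0.002,0,-0.0003],"roll": 0},{"jaw": 0.03,"travel": [0.003,0,-0.0005],"roll": 0}]'

```text
t: 8.65
ee_pos: [512.2, 92.3, 25.2]
eef_rot: [2.341, 2.091, -0.006]
contact_force: [-1.5, -6.4, 3.5]
width: 39.9
grip_force: 21.9
```

```bash
python3 -c "
from h import *
gor(-105,25)"
```

```text
now rack x,y -0.5 -117.0
8.65 [512.2  92.3  25.2] [ 2.341  2.091 -0.006] F [-1.5 -6.4  3.5] w 39.8644498511838 21.949749067425728
travel [0.012  0.0005 0.0002] roll -0.001 q7 0.01
```

Call:
apply_moves --steps '[{"jaw": 0.03,"travel": [0.001,0,-0.0006],"roll": 0},{"jaw": 0.03,"travel": [0.002,0,-0.0008],"roll": 0},{"jaw": 0.03,"travel": [0.003,0,-0.001],"roll": 0},{"jaw": 0.03,"travel": [0.004,0,-0.0012],"roll": 0}]'

```text
t: 9.05
ee_pos: [512.9, 99.5, 26.4]
eef_rot: [-2.34, -2.096, 0.002]
contact_force: [-0.6, -3.5, 0.9]
width: 39.8
grip_force: 21.7
```

Call:
apply_moves --steps '[{"jaw": 0.03,"travel": [0.001,0,-0.0002],"roll": 0},{"jaw": 0.03,"travel": [0.002,0,-0.0004],"roll": 0},{"jaw": 0.03,"travel": [0.003,0,-0.0005],"roll": 0}]'

```text
t: 9.35
ee_pos: [513.4, 103.3, 27.0]
eef_rot: [-2.339, -2.097, -0.0]
contact_force: [-0.8, -2.3, -0.2]
width: 39.4
grip_force: 21.6
```

Call:
apply_moves --steps '[{"jaw": 0.03,"travel": [0.001,0,-0.0002],"roll": 0},{"jaw": 0.03,"travel": [0.002,0,-0.0003],"roll": 0}]'

```text
t: 9.55
ee_pos: [513.5, 104.7, 27.2]
eef_rot: [2.34, 2.096, -0.001]
contact_force: [-0.4, -4.2, -0.8]
width: 40.1
grip_force: 21.5
```

Call:
apply_moves --steps '[{"jaw": 0.03,"travel": [0.001,0,-0.0002],"roll": 0},{"jaw": 0.03,"travel": [0.002,0,-0.0003],"roll": 0}]'

```text
t: 9.75
ee_pos: [513.5, 105.8, 27.4]
eef_rot: [2.341, 2.095, -0.002]
contact_force: [-0.8, -4.7, -1.2]
width: 39.7
grip_force: 21.4
```

Call:
apply_moves --steps '[{"jaw": 0.03,"travel": [0.001,0,0],"roll": 0},{"jaw": 0.03,"travel": [0.002,0,-0.0001],"roll": 0}]'

```text
t: 9.95
ee_pos: [513.7, 106.8, 27.6]
eef_rot: [2.341, 2.094, -0.004]
contact_force: [-1.0, -5.6, -0.3]
width: 39.6
grip_force: 21.5
```

Call:
apply_moves --steps '[{"jaw": 0.03,"travel": [0.001,0,-0.0001],"roll": 0},{"jaw": 0.03,"travel": [0.002,0,-0.0003],"roll": 0}]'

```text
t: 10.15
ee_pos: [514.0, 108.7, 27.9]
eef_rot: [2.341, 2.094, -0.004]
contact_force: [-1.4, -7.6, -1.1]
width: 39.8
grip_force: 21.5
```

Call:
apply_moves --steps '[{"jaw": 0.03,"travel": [0.001,0,-0.0001],"roll": 0},{"jaw": 0.03,"travel": [0.0015,0,-0.0002],"roll": 0}]'

```text
t: 10.35
ee_pos: [514.2, 110.4, 28.2]
eef_rot: [2.341, 2.094, -0.003]
contact_force: [-1.7, -6.6, -0.1]
width: 39.8
grip_force: 21.6
```

```bash
python3 -c "
from h import *
gor(-105,25)"
```

```text
now rack x,y -0.4 -98.8
10.35 [514.2 110.4  28.2] [ 2.341  2.094 -0.003] F [-1.7 -6.6 -0.1] w 39.82881821607258 21.559347957372665
travel [-0.0062  0.0004  0.0032] roll 0.001 q7 -0.02
```

Call:
apply_moves --steps '[{"jaw": 0.03,"travel": [0.001,0,-0.0002],"roll": 0},{"jaw": 0.03,"travel": [0.0015,0,-0.0002],"roll": 0}]'

```text
t: 10.55
ee_pos: [514.4, 112.0, 28.4]
eef_rot: [2.341, 2.094, -0.003]
contact_force: [-2.0, -6.9, 1.2]
width: 39.7
grip_force: 21.6
```

Call:
apply_moves --steps '[{"jaw": 0.03,"travel": [0.001,0,-0.0002],"roll": 0},{"jaw": 0.03,"travel": [0.0015,0,-0.0002],"roll": 0}]'

```text
t: 10.75
ee_pos: [514.6, 113.3, 28.6]
eef_rot: [2.341, 2.094, -0.003]
contact_force: [-1.0, -6.7, 0.5]
width: 39.6
grip_force: 21.6
```

Call:
apply_moves --steps '[{"jaw": 0.03,"travel": [0.001,0,-0.0002],"roll": 0},{"jaw": 0.03,"travel": [0.0015,0,-0.0002],"roll": 0}]'

```text
t: 10.95
ee_pos: [514.7, 114.7, 28.8]
eef_rot: [2.341, 2.093, -0.004]
contact_force: [-0.8, -6.9, 1.5]
width: 39.6
grip_force: 21.7
```

Call:
apply_moves --steps '[{"jaw": 0.03,"travel": [0.001,0,-0.0002],"roll": 0},{"jaw": 0.03,"travel": [0.0015,0,-0.0003],"roll": 0}]'

```text
t: 11.15
ee_pos: [514.9, 116.3, 29.1]
eef_rot: [2.341, 2.093, -0.003]
contact_force: [-1.5, -6.4, 0.2]
width: 39.7
grip_force: 21.6
```

Call:
apply_moves --steps '[{"jaw": 0.03,"travel": [0.001,0,-0.0002],"roll": 0},{"jaw": 0.03,"travel": [0.0015,0,-0.0003],"roll": 0}]'

```text
t: 11.35
ee_pos: [515.1, 118.0, 29.4]
eef_rot: [2.341, 2.094, -0.003]
contact_force: [-0.7, -6.5, 0.6]
width: 39.7
grip_force: 21.6
```

Call:
apply_moves --steps '[{"jaw": 0.03,"travel": [0.001,0,-0.0002],"roll": 0}]'

```text
t: 11.45
ee_pos: [515.2, 118.9, 29.5]
eef_rot: [2.341, 2.094, -0.003]
contact_force: [-1.4, -5.5, -0.9]
width: 39.3
grip_force: 21.5
```

```bash
python3 - <<'E'
from h import *
gor(-105,25); c=cap('side','d3')
for n in ('side0','d2','d3'):
    h=cv2.cvtColor(load(n)['color'],cv2.COLOR_BGR2HSV); h[:240]=0
    for lo,hi in (((170,150,60),(179,255,255)),((0,170,60),(5,255,255)),((70,80,30),(90,255,255))):
        M=cv2.moments(cv2.inRange(h,lo,hi),True); print(n,M['m00'],M['m00'] and (round(M['m10']/M['m00'],1),round(M['m01']/M['m00'],1)))
E
```

```text
now rack x,y -0.4 -90.2
11.45 [515.2 118.9  29.5] [ 2.341  2.094 -0.003] F [-1.4 -5.5 -0.9] w 39.26334591023989 21.53730534017086
travel [-0.0147  0.0004  0.0046] roll 0.001 q7 -0.04
side0 60.0 (185.1, 290.6)
side0 537.0 (307.1, 292.1)
side0 707.0 (288.9, 318.6)
d2 59.0 (185.1, 290.5)
d2 538.0 (307.1, 292.1)
d2 700.0 (288.8, 318.6)
d3 59.0 (185.1, 290.5)
d3 568.0 (303.6, 297.2)
d3 702.0 (285.0, 323.8)
```

Call:
apply_moves --steps '[{"jaw": 0.03,"travel": [0.001,0,-0.0001],"roll": 0},{"jaw": 0.03,"travel": [0.0015,0,-0.0002],"roll": 0}]'

```text
t: 11.7
ee_pos: [515.3, 120.3, 29.7]
eef_rot: [2.341, 2.094, -0.003]
contact_force: [-0.4, -7.2, 0.1]
width: 40.1
grip_force: 21.5
```

Call:
apply_moves --steps '[{"jaw": 0.03,"travel": [0.001,0,-0.0001],"roll": 0}]'

```text
t: 11.8
ee_pos: [515.4, 121.0, 29.8]
eef_rot: [2.341, 2.093, -0.004]
contact_force: [-0.0, -7.1, 0.2]
width: 39.2
grip_force: 21.5
```

Call:
apply_moves --steps '[{"jaw": 0.03,"travel": [0.001,0,-0.0001],"roll": 0}]'

```text
t: 11.9
ee_pos: [515.5, 121.5, 30.0]
eef_rot: [2.341, 2.093, -0.005]
contact_force: [-1.6, -8.5, 0.9]
width: 39.5
grip_force: 21.6
```

Call:
apply_moves --steps '[{"jaw": 0.03,"travel": [0.001,0,-0.0001],"roll": 0}]'

```text
t: 12.0
ee_pos: [515.4, 121.5, 30.0]
eef_rot: [2.341, 2.092, -0.006]
contact_force: [-1.0, -10.1, 0.7]
width: 39.7
grip_force: 21.6
```

Call:
apply_moves --steps '[{"jaw": 0.03,"travel": [0.0008,0,-0.0001],"roll": 0}]'

```text
t: 12.1
ee_pos: [515.4, 121.5, 30.1]
eef_rot: [2.341, 2.091, -0.008]
contact_force: [-2.6, -10.2, 0.6]
width: 39.7
grip_force: 21.6
```

Call:
apply_moves --steps '[{"jaw": 0.03,"travel": [0.0008,0,-0.0001],"roll": 0}]'

```text
t: 12.2
ee_pos: [515.4, 121.5, 30.1]
eef_rot: [2.341, 2.09, -0.009]
contact_force: [-1.9, -11.3, 0.1]
width: 39.5
grip_force: 21.6
```

Call:
apply_moves --steps '[{"jaw": 0.03,"travel": [0.0006,0,-0.0001],"roll": 0}]'

```text
t: 12.3
ee_pos: [515.4, 121.5, 30.2]
eef_rot: [2.341, 2.09, -0.01]
contact_force: [-1.7, -11.7, 0.4]
width: 39.8
grip_force: 21.6
```

Call:
apply_moves --steps '[{"jaw": 0.03,"travel": [0.0008,0,0],"roll": 0},{"jaw": 0.03,"travel": [0.0008,0,0],"roll": 0}]'

```text
t: 12.5
ee_pos: [515.4, 121.5, 30.1]
eef_rot: [2.341, 2.089, -0.011]
contact_force: [-1.4, -12.8, 1.3]
width: 39.6
grip_force: 21.6
```

Call:
apply_moves --steps '[{"jaw": 0.03,"travel": [0.0008,0,0],"roll": 0},{"jaw": 0.03,"travel": [0.0008,0,0],"roll": 0}]'

```text
t: 12.7
ee_pos: [515.3, 121.6, 30.1]
eef_rot: [2.341, 2.088, -0.012]
contact_force: [-2.3, -13.8, 1.7]
width: 39.9
grip_force: 21.6
```

Call:
apply_moves --steps '[{"jaw": 0.03,"travel": [0.0006,0,0],"roll": 0},{"jaw": 0.03,"travel": [0.0006,0,0],"roll": 0}]'

```text
t: 12.9
ee_pos: [515.3, 121.6, 30.1]
eef_rot: [2.342, 2.087, -0.013]
contact_force: [-2.9, -15.7, 1.6]
width: 40.1
grip_force: 21.7
```

Call:
apply_moves --steps '[{"jaw": 0.03,"travel": [0.0007,0,0],"roll": 0},{"jaw": 0.03,"travel": [0.0007,0,0],"roll": 0},{"jaw": 0.03,"travel": [0.0007,0,0],"roll": 0},{"jaw": 0.03,"travel": [0.0007,0,0],"roll": 0}]'

```text
t: 13.3
ee_pos: [515.3, 121.6, 30.0]
eef_rot: [2.342, 2.086, -0.014]
contact_force: [-2.5, -14.6, 2.4]
width: 39.6
grip_force: 21.7
```

```bash
python3 - <<'E'
from h import *
gor(-105,25); c=cap('side','d4')
for n in ('d3','d4'):
    h=cv2.cvtColor(load(n)['color'],cv2.COLOR_BGR2HSV); h[:240]=0
    for lo,hi in (((0,170,60),(5,255,255)),((70,80,30),(90,255,255))):
        M=cv2.moments(cv2.inRange(h,lo,hi),True); print(n,M['m00'],M['m00'] and (round(M['m10']/M['m00'],1),round(M['m01']/M['m00'],1)))
E
```

```text
now rack x,y -0.6 -87.5
13.3 [515.3 121.6  30. ] [ 2.342  2.086 -0.014] F [ -2.5 -14.6   2.4] w 39.62117148547849 21.66774272918701
travel [-0.0175  0.0007  0.0052] roll -0.003 q7 -0.06
d3 568.0 (303.6, 297.2)
d3 702.0 (285.0, 323.8)
d4 574.0 (302.9, 298.1)
d4 669.0 (284.5, 324.4)
```

Call:
apply_moves --steps '[{"jaw": 0.03,"travel": [0.0008,0,0],"roll": 0},{"jaw": 0.03,"travel": [0.0008,0,0],"roll": 0}]'

```text
t: 13.55
ee_pos: [515.3, 121.7, 30.0]
eef_rot: [2.342, 2.086, -0.016]
contact_force: [-2.6, -16.6, 2.0]
width: 39.7
grip_force: 21.7
```

Call:
apply_moves --steps '[{"jaw": 0.03,"travel": [0.0008,0,0],"roll": 0},{"jaw": 0.03,"travel": [0.0008,0,0],"roll": 0},{"jaw": 0.03,"travel": [0.0008,0,0],"roll": 0}]'

```text
t: 13.85
ee_pos: [515.3, 121.7, 29.9]
eef_rot: [2.342, 2.085, -0.017]
contact_force: [-3.0, -17.1, 1.8]
width: 39.5
grip_force: 21.8
```

Call:
apply_moves --steps '[{"jaw": 0.03,"travel": [-0.002,0,0],"roll": 0},{"jaw": 0.03,"travel": [-0.004,0,0],"roll": 0},{"jaw": 0.03,"travel": [-0.005,0,0],"roll": 0}]'

```text
t: 14.15
ee_pos: [515.3, 121.8, 29.9]
eef_rot: [2.342, 2.089, -0.009]
contact_force: [-0.3, -8.9, -1.9]
width: 39.8
grip_force: 21.4
```

Call:
apply_moves --steps '[{"jaw": 0.055,"travel": [0,0,0],"roll": 0},{"jaw": 0.055,"travel": [0,0,0],"roll": 0},{"jaw": 0.055,"travel": [0,0,0],"roll": 0},{"jaw": 0.055,"travel": [0,0,0],"roll": 0},{"jaw": 0.055,"travel": [0,0,0],"roll": 0}]'

```text
t: 14.65
ee_pos: [516.4, 127.8, 30.7]
eef_rot: [-2.339, -2.097, -0.001]
contact_force: [-0.5, 0.5, 0.3]
width: 54.9
grip_force: 0.0
```

```bash
python3 - <<'E'
from h import *
gor(-105,90); c=cap('side','d5')
for n in ('d4','d5'):
    h=cv2.cvtColor(load(n)['color'],cv2.COLOR_BGR2HSV); h[:240]=0
    for lo,hi in (((0,170,60),(5,255,255)),((70,80,30),(90,255,255))):
        M=cv2.moments(cv2.inRange(h,lo,hi),True); print(n,M['m00'],M['m00'] and (round(M['m10']/M['m00'],1),round(M['m01']/M['m00'],1)))
E
```

```text
now rack x,y -0.3 -81.2
14.65 [516.4 127.8  30.7] [-2.339e+00 -2.097e+00 -1.000e-03] F [-0.5  0.5  0.3] w 54.88155954455071 0.0
travel [-0.0237  0.0002 -0.0594] roll 0.003 q7 -0.05
d4 574.0 (302.9, 298.1)
d4 669.0 (284.5, 324.4)
d5 577.0 (302.9, 298.2)
d5 674.0 (284.5, 324.3)
```

Call:
apply_moves --steps '[{"jaw": 0.055,"travel": [-0.008,0,0],"roll": 0},{"jaw": 0.055,"travel": [-0.018,0,-0.001],"roll": 0},{"jaw": 0.055,"travel": [-0.022,0,-0.01],"roll": 0},{"jaw": 0.055,"travel": [-0.022,0,-0.03],"roll": 0},{"jaw": 0.06,"travel": [-0.022,0,-0.06],"roll": 0},{"jaw": 0.06,"travel": [-0.022,0,-0.1],"roll": 0},{"jaw": 0.06,"travel": [-0.022,0,-0.14],"roll": 0},{"jaw": 0.06,"travel": [-0.022,0,-0.16],"roll": 0}]'

```text
t: 15.5
ee_pos: [515.8, 103.9, 195.0]
eef_rot: [2.34, 2.092, 0.01]
contact_force: [0.3, 0.4, 0.1]
width: 59.8
grip_force: 0.0
```

Call:
apply_moves --steps '[{"jaw": 0.06,"travel": [0,0,0],"roll": 0},{"jaw": 0.06,"travel": [0,0,0],"roll": 0},{"jaw": 0.06,"travel": [0,0,0],"roll": 0}]'

```text
t: 15.8
ee_pos: [512.6, 104.6, 189.3]
eef_rot: [-2.34, -2.094, 0.004]
contact_force: [-0.6, 0.9, -0.9]
width: 60.0
grip_force: 0.0
```

```bash
python3 - <<'E'
from h import *
gor(-30,150); c=cap('wrist','w3'); print(np.round(c['pose'],3).tolist())
for z in (96,124): print(proj(c,[*rk(0,-30),z],True))
i=c['color'].copy(); cv2.imwrite('pics/w3.png',i)
E
```

```text
now rack x,y -1.4 -104.7
15.8 [512.6 104.6 189.3] [-2.34  -2.094  0.004] F [-0.6  0.9 -0.9] w 60.02001183348557 0.0
travel [0.0748 0.0016 0.0392] roll 0.002 q7 -0.14
[[0.994, 0.104, 0.031, 521.062], [-0.108, 0.958, 0.264, 170.184], [-0.003, -0.266, 0.964, 331.65], [0.0, 0.0, 0.0, 1.0]]
(np.float64(320.7659869558765), np.float64(104.97398523175231))
(np.float64(320.8302190783164), np.float64(103.45336099640667))
```

View pics/w3.png

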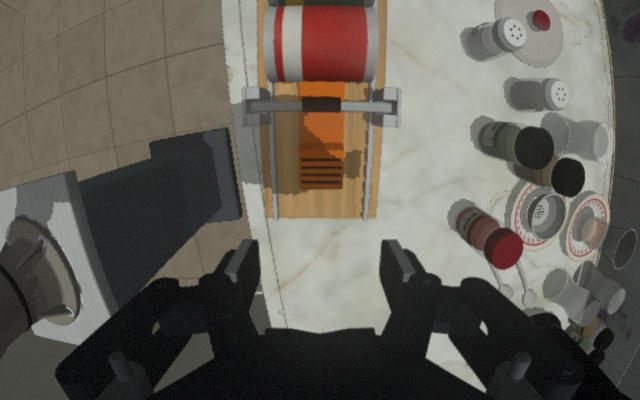

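The wrist view shows the chock straight under the bar, against the red tin, and the tab at (321,104), where the measured seat projects. Next is the bar.

Call:
apply_moves --steps '[{"jaw": 0.06,"travel": [0.03,0.001,0.01],"roll": 0},{"jaw": 0.06,"travel": [0.06,0.0015,0.02],"roll": 0},{"jaw": 0.06,"travel": [0.075,0.0015,0.03],"roll": 0},{"jaw": 0.06,"travel": [0.075,0.0015,0.039],"roll": 0},{"jaw": 0.06,"travel": [0.075,0.0015,0.039],"roll": 0},{"jaw": 0.06,"travel": [0.075,0.0015,0.039],"roll": 0}]'

```text
t: 16.45
ee_pos: [523.5, 176.7, 151.3]
eef_rot: [2.343, 2.092, -0.003]
contact_force: [0.9, 0.1, 0.2]
width: 60.0
grip_force: 0.0
```

```bash
python3 -c "
from h import *
gor(-30,94)"
```

```text
now rack x,y 1.4 -31.8
16.45 [523.5 176.7 151.3] [ 2.343  2.092 -0.003] F [0.9 0.1 0.2] w 60.01446684377142 0.0
travel [ 0.002  -0.0014  0.0573] roll -0.001 q7 -0.23
```

Call:
apply_moves --steps '[{"jaw": 0.06,"travel": [0.002,-0.0014,0.015],"roll": 0},{"jaw": 0.06,"travel": [0.002,-0.0014,0.03],"roll": 0},{"jaw": 0.06,"travel": [0.002,-0.0014,0.042],"roll": 0},{"jaw": 0.06,"travel": [0.002,-0.0014,0.05],"roll": 0},{"jaw": 0.06,"travel": [0.002,-0.0014,0.056],"roll": 0},{"jaw": 0.06,"travel": [0.002,-0.0014,0.056],"roll": 0}]'

```text
t: 17.05
ee_pos: [522.0, 181.0, 94.9]
eef_rot: [-2.341, -2.095, 0.002]
contact_force: [0.1, -0.3, 0.1]
width: 60.3
grip_force: 0.0
```

Call:
apply_moves --steps '[{"jaw": 0.015,"travel": [0,0,0],"roll": 0},{"jaw": 0.015,"travel": [0,0,0],"roll": 0},{"jaw": 0.015,"travel": [0,0,0],"roll": 0},{"jaw": 0.015,"travel": [0,0,0],"roll": 0},{"jaw": 0.015,"travel": [0,0,0],"roll": 0},{"jaw": 0.015,"travel": [0,0,0],"roll": 0}]' --newtons 40

```text
t: 17.65
ee_pos: [522.9, 181.7, 96.2]
eef_rot: [2.34, 2.096, 0.002]
contact_force: [-0.6, -0.5, 4.7]
width: 25.0
grip_force: 39.9
```

```bash
python3 -c "
from h import *
gor(-30,134)"
```

```text
now rack x,y 0.2 -27.0
17.65 [522.9 181.7  96.2] [2.340e+00 2.096e+00 2.000e-03] F [-0.6 -0.5  4.7] w 24.986392257703272 39.90590572357178
travel [-0.003  -0.0002 -0.0378] roll 0.002 q7 -0.2
```

Call:
apply_moves --steps '[{"jaw": 0.015,"travel": [0,0,-0.005],"roll": 0},{"jaw": 0.015,"travel": [0,0,-0.01],"roll": 0},{"jaw": 0.015,"travel": [0,0,-0.016],"roll": 0},{"jaw": 0.015,"travel": [0,0,-0.022],"roll": 0},{"jaw": 0.015,"travel": [0,0,-0.03],"roll": 0}]' --newtons 60

```text
t: 18.15
ee_pos: [522.0, 181.4, 125.8]
eef_rot: [-2.34, -2.096, 0.001]
contact_force: [0.8, -0.2, -1.7]
width: 25.0
grip_force: 58.9
```

Call:
apply_moves --steps '[{"jaw": 0.015,"travel": [0,0,-0.01],"roll": 0},{"jaw": 0.015,"travel": [0,0,-0.02],"roll": 0},{"jaw": 0.015,"travel": [0,0,-0.03],"roll": 0},{"jaw": 0.015,"travel": [0,0,-0.045],"roll": 0},{"jaw": 0.015,"travel": [0,0,-0.06],"roll": 0},{"jaw": 0.015,"travel": [0,0,-0.08],"roll": 0},{"jaw": 0.015,"travel": [0,0,-0.08],"roll": 0}]'

```text
t: 18.85
ee_pos: [524.7, 181.7, 208.9]
eef_rot: [2.338, 2.094, 0.01]
contact_force: [0.7, 0.0, -0.7]
width: 24.5
grip_force: 59.0
```

```bash
python3 - <<'E'
from h import *
c=cap('side','d6'); cap('scene','s6')
for n in ('d5','d6'):
    h=cv2.cvtColor(load(n)['color'],cv2.COLOR_BGR2HSV); h[:240]=0
    for lo,hi in (((0,170,60),(5,255,255)),((70,80,30),(90,255,255))):
        M=cv2.moments(cv2.inRange(h,lo,hi),True); print(n,M['m00'],M['m00'] and (round(M['m10']/M['m00'],1),round(M['m01']/M['m00'],1)))
# tub rim corners (z 45) by both views
for n in ('scene0','side0'):
    c=load(n); h=cv2.cvtColor(c['color'],cv2.COLOR_BGR2HSV); m=cv2.inRange(h,(98,110,40),(114,255,255))
    if n=='side0': m[:,:330]=0;m[180:]=0
    k=max(cv2.findContours(m,0,2)[0],key=cv2.contourArea); hull=cv2.convexHull(k)
    q=cv2.approxPolyDP(hull,4,True)[:,0]
    print(n,[(u.tolist(),onz(c,*u,45).round(0)[:2].tolist(),onz(c,*u,0).round(0)[:2].tolist()) for u in q])
st()
E
```

```text
d5 577.0 (302.9, 298.2)
d5 674.0 (284.5, 324.3)
d6 571.0 (302.8, 298.3)
d6 673.0 (284.5, 324.3)
scene0 [([417, 259], [619.0, -270.0], [648.0, -269.0]), ([473, 286], [613.0, -395.0], [642.0, -401.0]), ([447, 353], [452.0, -389.0], [472.0, -395.0]), ([439, 359], [434.0, -379.0], [453.0, -384.0]), ([384, 329], [438.0, -267.0], [457.0, -266.0])]
side0 [([363, 124], [609.0, -383.0], [623.0, -439.0]), ([415, 136], [451.0, -384.0], [456.0, -440.0]), ([402, 170], [452.0, -232.0], [457.0, -279.0]), ([351, 156], [597.0, -235.0], [611.0, -283.0]), ([350, 146], [613.0, -274.0], [628.0, -324.0])]
18.95 [522.5 181.5 205.8] [2.340e+00 2.096e+00 1.000e-03] F [-0.5 -0.  -1.8] w 24.981345589713207 59.018606543540955
```

```bash
python3 -c "
from h import *
go(533,-330,190,-0.0)"
```

```text
18.95 [522.5 181.5 205.8] [2.340e+00 2.096e+00 1.000e-03] F [-0.5 -0.  -1.8] w 24.981345589713207 59.018606543540955
travel [-0.5073  0.0666  0.0155] roll -0.11 q7 -0.26
```

Call:
apply_moves --steps '[{"jaw": 0.015,"travel": [-0.03,0.004,0],"roll": 0},{"jaw": 0.015,"travel": [-0.075,0.01,0],"roll": -0.01},{"jaw": 0.015,"travel": [-0.12,0.016,0],"roll": -0.03},{"jaw": 0.015,"travel": [-0.165,0.022,0],"roll": -0.04},{"jaw": 0.015,"travel": [-0.21,0.028,0],"roll": -0.05},{"jaw": 0.015,"travel": [-0.255,0.034,0],"roll": -0.06},{"jaw": 0.015,"travel": [-0.3,0.04,0],"roll": -0.07},{"jaw": 0.015,"travel": [-0.345,0.046,0.005],"roll": -0.08}]'

```text
t: 19.75
ee_pos: [529.8, -167.9, 199.7]
eef_rot: [-2.253, -2.188, 0.0]
contact_force: [1.1, 0.6, -1.9]
width: 24.7
grip_force: 59.0
```

```bash
python3 -c "
from h import *
go(533,-330,150,-0.0)"
```

```text
19.75 [ 529.8 -167.9  199.7] [-2.253 -2.188  0.   ] F [ 1.1  0.6 -1.9] w 24.72868169044474 59.035738706588745
travel [-0.162   0.008   0.0497] roll -0.029 q7 0.5
```

Call:
apply_moves --steps '[{"jaw": 0.015,"travel": [-0.045,0.002,0.005],"roll": -0.01},{"jaw": 0.015,"travel": [-0.085,0.004,0.01],"roll": -0.02},{"jaw": 0.015,"travel": [-0.12,0.006,0.015],"roll": -0.03},{"jaw": 0.015,"travel": [-0.145,0.007,0.02],"roll": -0.03},{"jaw": 0.015,"travel": [-0.158,0.008,0.035],"roll": -0.03},{"jaw": 0.015,"travel": [-0.158,0.008,0.05],"roll": -0.03},{"jaw": 0.015,"travel": [-0.158,0.008,0.05],"roll": -0.03},{"jaw": 0.015,"travel": [-0.158,0.008,0.05],"roll": -0.03}]'

```text
t: 20.55
ee_pos: [534.0, -321.4, 149.1]
eef_rot: [-2.215, -2.223, -0.002]
contact_force: [1.0, 0.7, -1.4]
width: 24.9
grip_force: 59.0
```

```bash
python3 -c "
from h import *
go(533,-330,41,-0.0)
cap('scene','s7');c=load('s7')['color'][200:380,300:500];w=cap('wrist','w7')['color']
o=np.vstack([cv2.resize(c,(320,288)),cv2.resize(w,(480,300))[:, :320]]);o=np.hstack([cv2.resize(c,(400,360),interpolation=3),cv2.resize(w,(400,250))[:250] if 0 else cv2.copyMakeBorder(cv2.resize(w,(400,250)),0,110,0,0,0)]);cv2.imwrite('pics/m7.png',o)"
```

```text
20.55 [ 534.  -321.4  149.1] [-2.215e+00 -2.223e+00 -2.000e-03] F [ 1.   0.7 -1.4] w 24.905804269668387 59.01232838630676
travel [-0.009  -0.0009  0.1081] roll 0.003 q7 0.83
```

View pics/m7.png

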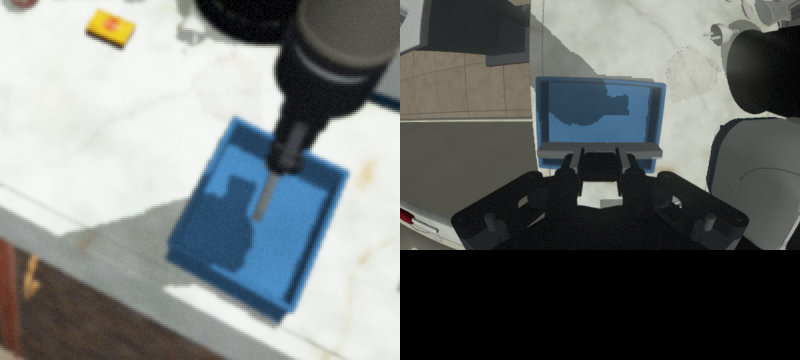

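The bar hangs level over the blue tub and parallel to it. In the wrist view the tub's rim spans columns 537–665 and rows 78–170 of the right half.

```bash
python3 -c "
from h import *
c=load('w7')
for u,v in ((537,76),(666,83),(537,166),(658,172)): print(onz(c,(u-400)*1.6,v*1.6,45,True).round(0))"
```

```text
[ 453. -258.   45.]
[ 623. -266.   45.]
[ 442. -388.   45.]
[ 623. -397.   45.]
```

Call:
apply_moves --steps '[{"jaw": 0.015,"travel": [-0.006,0,0.03],"roll": 0},{"jaw": 0.015,"travel": [-0.006,0,0.06],"roll": 0},{"jaw": 0.015,"travel": [-0.006,0,0.085],"roll": 0},{"jaw": 0.015,"travel": [-0.006,0,0.1],"roll": 0},{"jaw": 0.015,"travel": [-0.006,0,0.107],"roll": 0},{"jaw": 0.015,"travel": [-0.006,0,0.109],"roll": 0}]'

```text
t: 21.25
ee_pos: [533.9, -330.3, 41.6]
eef_rot: [2.22, 2.222, 0.0]
contact_force: [-0.2, 0.1, -1.1]
width: 24.5
grip_force: 59.1
```

Call:
apply_moves --steps '[{"jaw": 0.015,"travel": [0,0,0.002],"roll": 0},{"jaw": 0.015,"travel": [0,0,0.004],"roll": 0}]'

```text
t: 21.45
ee_pos: [534.4, -331.4, 38.9]
eef_rot: [2.219, 2.22, 0.001]
contact_force: [-0.1, -0.6, -0.8]
width: 25.1
grip_force: 59.1
```

Call:
apply_moves --steps '[{"jaw": 0.015,"travel": [0,0,0.002],"roll": 0},{"jaw": 0.015,"travel": [0,0,0.003],"roll": 0},{"jaw": 0.05,"travel": [0,0,0.003],"roll": 0},{"jaw": 0.05,"travel": [0,0,0.003],"roll": 0},{"jaw": 0.05,"travel": [0,0,0.003],"roll": 0},{"jaw": 0.05,"travel": [0,0,0.003],"roll": 0}]'

```text
t: 22.05
ee_pos: [533.5, -330.6, 34.4]
eef_rot: [2.221, 2.222, 0.0]
contact_force: [-1.3, 0.4, -0.3]
width: 49.8
grip_force: 0.0
```

Call:
apply_moves --steps '[{"jaw": 0.05,"travel": [0,0,-0.02],"roll": 0},{"jaw": 0.05,"travel": [0,0,-0.05],"roll": 0},{"jaw": 0.05,"travel": [0,0,-0.09],"roll": 0},{"jaw": 0.05,"travel": [0,0,-0.13],"roll": 0},{"jaw": 0.05,"travel": [0,0,-0.15],"roll": 0},{"jaw": 0.05,"travel": [0,0,-0.15],"roll": 0},{"jaw": 0.05,"travel": [0,0,-0.15],"roll": 0},{"jaw": 0.05,"travel": [0,0,-0.15],"roll": 0}]'

```text
t: 22.85
ee_pos: [532.7, -329.7, 182.6]
eef_rot: [-2.219, -2.219, 0.001]
contact_force: [-0.4, 0.5, -0.7]
width: 50.2
grip_force: 0.0
```

```bash
python3 - <<'E'
from h import *
st(); c=cap('side','d8'); cap('scene','s8'); w=cap('wrist','w8')
for n in ('d6','d8'):
    h=cv2.cvtColor(load(n)['color'],cv2.COLOR_BGR2HSV); h[:240]=0
    for lo,hi in (((0,170,60),(5,255,255)),((70,80,30),(90,255,255))):
        M=cv2.moments(cv2.inRange(h,lo,hi),True); print(n,M['m00'],M['m00'] and (round(M['m10']/M['m00'],1),round(M['m01']/M['m00'],1)))
a=cv2.resize(load('s8')['color'][140:380,140:500],(480,320)); b=cv2.resize(load('w8')['color'],(480,300))[:270]
d=cv2.resize(c['color'][100:380,240:440],(300,420)); o=np.zeros((600,800,3),np.uint8); o[:320,:480]=a;o[330:600,:480]=b;o[:420,490:790]=d
cv2.imwrite('pics/m8.png',o)
E
```

```text
22.85 [ 532.7 -329.7  182.6] [-2.219e+00 -2.219e+00  1.000e-03] F [-0.4  0.5 -0.7] w 50.20178962563334 0.0
d6 571.0 (302.8, 298.3)
d6 673.0 (284.5, 324.3)
d8 578.0 (302.9, 298.2)
d8 673.0 (284.5, 324.3)
```

View pics/m8.png

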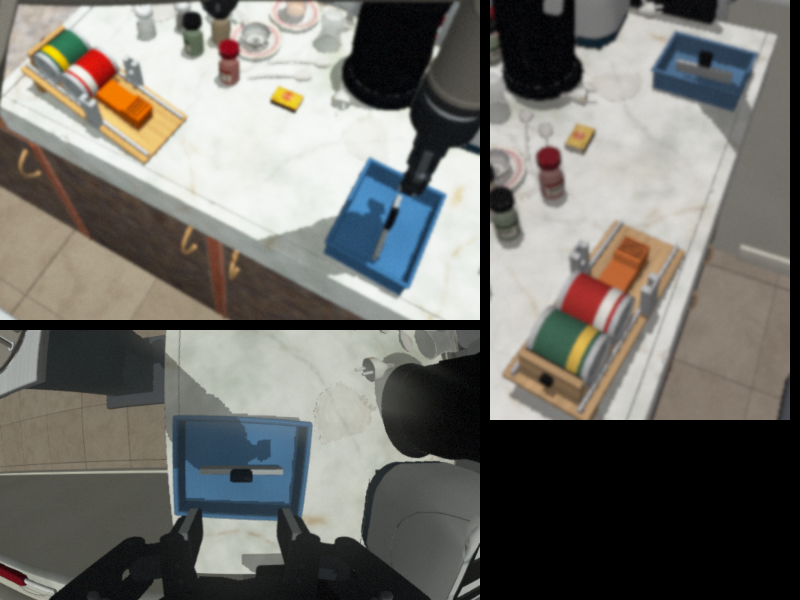

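The composite shows the bar in the middle of the tub and both tins up in the rack on the chock. The bystanders are where they were and the gripper is clear of everything, so I'm handing in.

```bash
python3 -c "
from h import *
print(order.hand_in())"
```

```text
the job is handed in; nothing more can be done
None
```

The job is handed in, with no verdict shown: in the last pictures both tins sat in the rack, held by the chock, the bar was in the tub, and the jars, salt shaker and matchbox had not moved; I inferred the chock's force on the tin (about 9 N) from the wrist force.

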